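# Divide the parts tray and sort copper sleeves by length

## Robot

A 7-joint arm with a two-finger parallel gripper is mounted at the origin on the work surface. World frame = base frame: x ahead of the robot, y to its left, z up, the work surface at z = 0. Lengths are in m, angles in degrees, forces in N, time in s.
With the tool pointing down it reaches from about 0.4 to 0.85 m from the base axis. Payload 10.4 kg.
Tool frame: the origin (TCP) lies midway between the tips of the shut fingers; the grasp point (between the pads) lies 19 mm behind it; z points along the fingers, y is the line along which they close (so a half turn about z gives the same grasp; the last joint's range is limited). The gripper opens to 85 mm and grips with 20 to 120 N. Pads are 22 mm wide; open, the fingers measure 114 mm over their backs; the gripper's body (76 mm by 85 mm) begins 54 mm behind the grasp point. The pads swing forward as they close: fully open they stand 13 mm farther back than shut.
Start: joints at [-71.654, 19.034, -3.707, 83.658, 1.238, 77.344, -5.071], TCP at [0.21, 0.589, 0.231] pointing down, gripper open.
Joint ranges: [-148.97, 148.97], [-28.65, 121.19], [-84.17, 76.75], [9.2, 138.47], [-72.65, 252.65], [3.7, 117.97], [-149.18, 149.18]. Speed limits (degrees/s): [127.2, 127.2, 159.86, 159.86, 180, 180, 180].

## Interface

Orientations are given as [roll, pitch, yaw] about the fixed x, y, z axes, in that order (R = Rz(yaw) Ry(pitch) Rx(roll)).
In Python, from workcell import env gives the robot as it stands. The module is installed in compiled form; this text tells all that it offers.
- The arm moves only by the shell command python3 -m jog 'ROWS' [FORCE]. ROWS is JSON, a list of rows, each an object with "slide": the shift along the tool's x, y, z in cm, a list of three; "yaw": the turn about the tool's z in degrees; "gripper": the finger opening in cm, from 0 to 8.54. A call has 1 to 12 rows; each row is the pose to reach, as a shift and turn from the pose commanded when the call began, along the tool's axes at that moment; what a row does not reach only later rows make up. A row lasts 1/12 s, in which the tool goes at most 41.7 mm and 7.16 degrees, less where a joint would pass 70% of its speed; a pose out of reach is approached as far as the arm can. A call with a gripper value outside its range is refused whole. The fingers move at their own pace and stop on an object; FORCE is the grip in N (left out, the last holds). Time passes only in rows, so rows that repeat a pose let the fingers close. It gives the time, the measured TCP pose, the force, the opening and the grip force at its end, in the units of the state.
- env.get_obs(): the state, without advancing time (a new reading comes with each control period).
- env.capture(name): name is "scene" or "side" or "wrist"; returns a dict with "color" (400x640x3 uint8, blue, green, red), "z_map" (400x640 float32, m along the optical axis (not along the pixel's ray), 0 where there is no reading), "mtx" (3x3 intrinsics, pixels), "R" (3x3) and "t" (3): a world point X has camera coordinates R X + t; the wrist camera has in their place "mount" (4x4, takes a point from camera to tool coordinates, whose origin is the TCP and whose axes are the flange's). Camera axes: x right, y down, z forward; pixel columns grow to the right and rows downward; lengths in m; the calibration is good to about 2 mm. The wrist camera is an equidistant fisheye: a pixel r from the principal point sees the ray r / f radians off the axis. A picture is of the moment at which its call begins: read the wrist's pose just before it.
- env.sign_off(): hands the job in; it is judged then, once.
The state is a dict: "time": time; "q": joint angles; "joint_velocities": joint speeds; "joint_efforts": joint torques, N m; "tool_pos": TCP position; "tcp_rot": TCP orientation; "contact_force": force on the tool from outside, world axes, zero at the start; "wrist_torque": the same for the moment, N m; "gripper_width": finger opening in m; "grasp_force": force on a finger pad.
Only numpy, scipy, OpenCV 4.12 (cv2) and the standard library are available. Lean on these libraries where they do the work, as an engineer would, in place of code of your own. Each camera call takes 0.05 s, during which the arm holds its last target. There are 200 camera calls.

## Task

First lift the yellow divider out of its wooden stand and slide it edgewise down the grooves of the blue tray until it sits fully home, so that the tray has two rows. Then sort the three copper sleeves from the bench by length: lower each (do not drop it) into the row that already holds a sleeve of its own length, lying flat on the tray floor across the row, roughly parallel to the sleeve already there. Leave the two sleeves already in the tray and everything else on the bench where they are.

Things in the scene. Friction and masses are not known exactly. Their poses are not given: they have to be found in the camera images.
- tray: Blue open tray fixed to the bench, outside 248 mm along its x, 216 mm along its y, 45 mm high; walls 4 mm, floor 5 mm thick. Origin: centre of its underside; z up. With the divider in (plane x = 0) it has two rows running along y, one at negative x, one at positive x, each 117 mm wide (across, along x) and 208 mm long.
- tray_slot (a point): Middle of the divider's place, on the tray floor (5 mm above the tray's underside). The grooves stand at the middle of the two end walls, y = +-104 mm from here: each is 10 mm wide along x between two white ribs reaching 16 mm inwards, its mouth flared to 24 mm at the rim; it goes down to the floor.
- tray_row_neg (a point): Centre of the row at the tray's negative x, on the tray floor.
- tray_row_pos (a point): Centre of the row at the tray's positive x, on the tray floor.
- stand: Light wooden slotted stand, fixed to the bench, 60 mm along x, 110 mm along y, 42 mm high, with a slot 10 mm wide along its y, open at the top and ends, its floor 10 mm above the bench. Origin: centre of its underside. The divider starts upright in the slot.
- divider: Yellow flat divider plate, 6 mm thick (its x), 196 mm long (its y), 55 mm high (its z), with a black grip tab on the middle of its top edge. 150 g. Origin: middle of its bottom edge, z up.
- divider_tab (a point): Centre of the divider's black grip tab (12 mm thick along x, 50 mm along y, 22 mm high), 66 mm above the divider's bottom edge.
- long_a: Long square copper sleeve, 96 mm long (along its x), 30 x 30 mm section, dark bore in each end face, 500 g; on the bench. Origin: centre of its underside, z up.
- long_a_center (a point): Centre of long_a, 15 mm above its underside.
- long_b: Long square copper sleeve, 96 mm long (along its x), 30 x 30 mm section, dark bore in each end face, 500 g; on the bench. Origin: centre of its underside, z up.
- long_b_center (a point): Centre of long_b, 15 mm above its underside.
- short_a: Short square copper sleeve, 68 mm long (along its x), 30 x 30 mm section, dark bore in each end face, 360 g; on the bench. Origin: centre of its underside, z up.
- short_a_center (a point): Centre of short_a, 15 mm above its underside.
- sample_long: Long square copper sleeve, 96 mm long (along its x), 30 x 30 mm section, dark bore in each end face, 500 g; already lying across one row of the tray, near the tray's -y end wall, marking this row as the long one. Origin: centre of its underside, z up.
- sample_long_center (a point): Centre of sample_long, 15 mm above its underside.
- sample_short: Short square copper sleeve, 68 mm long (along its x), 30 x 30 mm section, dark bore in each end face, 360 g; already lying across the other row, near the tray's -y end wall, marking it as the short one. Origin: centre of its underside, z up.
- sample_short_center (a point): Centre of sample_short, 15 mm above its underside.
- hub: Bystander, loose on the bench: copper flanged wheel, 68 mm across, 40 mm high, standing on its flange. Origin: centre of its underside.
- wrench: Bystander, loose on the bench: steel wrench, 160 mm long, lying flat. Origin: about the middle of its underside.
- brush: Bystander, loose on the bench: bench brush, 170 mm long, lying flat. Origin: about the middle of its underside.
- bottle: Bystander, loose on the bench: white plastic bottle with red cap, 56 mm across, 130 mm high. Origin: centre of its underside.
- cup: Bystander, loose on the bench: grey plastic cup, 72 mm across the rim, 85 mm high. Origin: centre of its underside.
Not all that is in view belongs to the job. Leave any pink look-alike of the short_a alone.

How it is judged:
By the outcome, as a careful person would: the job done as asked, in the order asked, and still so for the second after the job is handed in, with the robot touching nothing.
It also fails if it takes over 72 s, if anything falls off the work surface, if the arm or the gripper's body presses on something with over 40 N, if the wrist force passes 120 N, or if a joint passes its speed limit or range.

## Working session

There is one attempt and no reset: what is moved stays moved. The work goes in short steps, Python scripts to look and compute and a shell command to move; the robot and the scene stay as the last step left them, time stands still between calls to the robot, and variables do not carry over. Pictures are saved under pics/ and viewed, at most 10 in all, crops included, and the job is handed in when it is done.

```bash
mkdir -p pics
python3 - <<'E'
from workcell import env
import cv2,pickle
o=env.get_obs();print(o)
d={}
for n in("scene","side","wrist"):
    d[n]=env.capture(n);print(n,d[n]["mtx"].tolist(),d[n].get("R"),d[n].get("t"),d[n].get("mount"))
pickle.dump((o,d),open("c0.pkl","wb"))
cv2.imwrite("pics/a.png",d["scene"]["color"]);cv2.imwrite("pics/b.png",d["side"]["color"])
E
```

```text
{'time': 0.0, 'q': array([-71.65367402,  19.07412193,  -3.70843364,  83.70666282,
         1.23971693,  77.34465158,  -5.0695915 ]), 'joint_velocities': array([0.05033715, 0.08650912, 0.09674869, 0.06069618, 0.05208357,
       0.05681997, 0.06587514]), 'joint_efforts': array([-7.08712832e-04, -6.25444293e+01,  4.85680648e-02, -3.91614532e+01,
        1.61344442e-02,  9.71854432e-03,  4.43860841e-07]), 'tool_pos': array([0.2099537 , 0.58826641, 0.23048714]), 'tcp_rot': array([-1.79914683e+02,  5.62142644e-03,  1.60362888e+02]), 'contact_force': array([-0.20577369, -1.0929379 ,  0.15533876]), 'wrist_torque': array([-0.03337903,  0.02547288,  0.01680693]), 'grasp_force': 0.0, 'gripper_width': 0.08567126582920856}
scene [[479.20241544338944, 0.0, 316.89835365233995], [0.0, 479.20241544338944, 194.11182329957913], [0.0, 0.0, 1.0]] [[ 0.50674566  0.86202603  0.01095287]
 [ 0.54765165 -0.31207534 -0.77632896]
 [-0.66579765  0.39939969 -0.63023279]] [-0.27839651 -0.21926914  1.75393322] None
side [[479.28836022378624, 0.0, 317.597691910717], [0.0, 479.28836022378624, 196.02678845978332], [0.0, 0.0, 1.0]] [[ 0.99151192 -0.12847502  0.01995715]
 [-0.06319894 -0.61039225 -0.78957406]
 [ 0.11362223  0.78161082 -0.61333067]] [-0.55849227  0.08941456  1.39344897] None
wrist [[309.70691628693146, 0.0, 317.78452624261], [0.0, 309.70691628693146, 200.9026362186985], [0.0, 0.0, 1.0]] None None [[-6.55375395e-04 -9.52643024e-01 -3.04090183e-01  7.95532133e-02]
 [ 9.99999722e-01 -7.32177759e-04  1.38540548e-04  4.80532356e-04]
 [-3.54627755e-04 -3.04090008e-01  9.52643239e-01 -1.42128368e-01]
 [ 0.00000000e+00  0.00000000e+00  0.00000000e+00  1.00000000e+00]]
```

View pics/a.png

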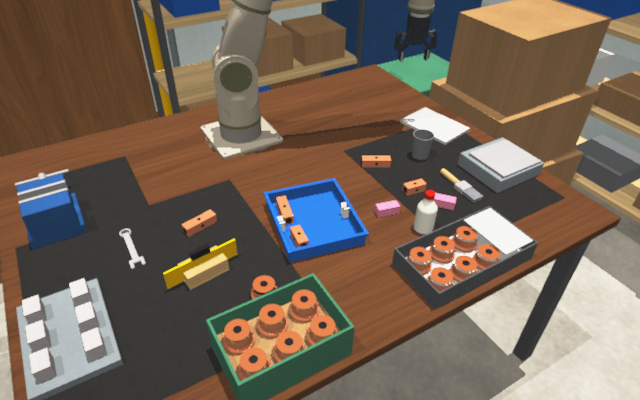

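View pics/b.png

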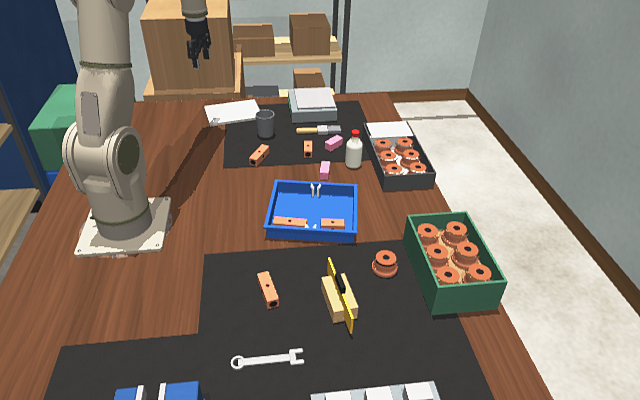

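The scene view shows the tray centred near (315,220) with both samples at its left end and the ribs at (281,222) and (345,210). The divider and stand are at (200,262). Copper sleeves are at (200,222), (376,160) and (414,187), and the pink look-alikes at (387,208) and (445,201). The side view shows the same layout, with the divider at (340,295).

```bash
cat > h.py <<'E'
import numpy as np,cv2
def cloud(c):
    z=c["z_map"];v,u=np.mgrid[:400,:640];K=c["mtx"]
    P=np.dstack([(u-K[0,2])*z/K[0,0],(v-K[1,2])*z/K[1,1],z])
    return (P-c["t"])@c["R"]   # R^T (P-t)
def rect(P):
    (c,s,a)=cv2.minAreaRect((P[:,:2]*1000).astype(np.float32))
    if s[0]<s[1]: s=s[::-1];a+=90
    return np.round(c,1),np.round(s,1),round((a+90)%180-90,1)
E
python3 - <<'E'
import pickle,numpy as np,cv2
from h import *
o,d=pickle.load(open("c0.pkl","rb"))
for n in("scene","side"):
    c=d[n];W=cloud(c);hsv=cv2.cvtColor(c["color"],cv2.COLOR_BGR2HSV);H,S,V=[hsv[...,i].astype(int) for i in range(3)]
    ok=(c["z_map"]>0)
    def comps(m,mn):
        k,l,st,ce=cv2.connectedComponentsWithStats(m.astype(np.uint8));return [(l==i,ce[i].round()) for i in range(1,k) if st[i,4]>mn]
    print(n)
    for nm,m in dict(copper=(H<14)&(S>120)&(V>150),pink=(H>150)&(S>60)&(V>120),yellow=(H>22)&(H<33)&(S>180)&(V>100),wood=(H>14)&(H<25)&(S>60)&(S<170)&(V>140)).items():
        for l,ce in comps(m&ok&(W[...,2]>.004)&(W[...,2]<.3),40):
            P=W[l]
            if abs(P[:,1]).max()>.75 or P[:,0].max()>1.2: continue
            zt=np.percentile(P[:,2],95);T=P[P[:,2]>zt-.006]
            print(nm,ce,len(P),"z",P[:,2].min().round(3),zt.round(3),*rect(T), "mean",T.mean(0).round(4))
    m=(H>100)&(H<125)&(S>150)&ok&(abs(W[...,2]-.045)<.004)&(abs(W[...,1])<.35)
    print("rim",*rect(W[m]),m.sum())
    # white ribs in tray
    m=(S<60)&(V>150)&ok&(W[...,2]>.01)&(W[...,2]<.06)&(np.hypot(W[...,0]-.62,W[...,1]-.02)<.2)
    for l,ce in comps(m,8): print("rib",ce,l.sum(),W[l].mean(0).round(4),W[l].max(0).round(3))
E
```

```text
scene
copper [430. 193.] 45 z 0.125 0.131 [720.1 251.8] [24.  22.8] 32.2 mean [0.7207 0.2503 0.1283]
copper [197. 221.] 86 z 0.022 0.032 [ 400.7 -303.5] [87.  33.1] -72.9 mean [ 0.4043 -0.3058  0.0287]
copper [466. 233.] 195 z 0.005 0.053 [831.5 297.4] [53.4 48.9] 1.3 mean [0.8321 0.2966 0.051 ]
copper [437. 250.] 629 z 0.007 0.053 [835.9 178.6] [130.5  61.1] -89.4 mean [0.8321 0.1763 0.051 ]
copper [488. 252.] 205 z 0.006 0.053 [912.2 298.6] [51.6 49.5] -31.4 mean [0.9123 0.2974 0.0508]
copper [468. 263.] 269 z 0.012 0.053 [908.  223.4] [63.5 50.3] -40.8 mean [0.9125 0.2192 0.0509]
copper [426. 269.] 45 z 0.007 0.026 [861.8 140.4] [28.9  8.1] -85.4 mean [0.8617 0.1398 0.0242]
copper [444. 275.] 299 z 0.008 0.053 [912.2 139.2] [51.1 50.3] -87.0 mean [0.9125 0.1384 0.051 ]
copper [263. 284.] 276 z 0.007 0.042 [ 711.5 -246.6] [53.1 52.2] 66.7 mean [ 0.7115 -0.2464  0.0394]
copper [312. 315.] 1018 z 0.038 0.087 [ 871.  -205.3] [135.1  59.2] 0.1 mean [ 0.8753 -0.2023  0.0846]
copper [279. 330.] 1076 z 0.04 0.087 [ 871.4 -284.9] [133.7  60.7] -1.1 mean [ 0.8752 -0.2822  0.0845]
copper [24
[... 4037 characters left out ...]
 0.03  ]
wood [336. 310.] 147 z 0.004 0.043 [ 552.1 -350.6] [111.7  27.2] -80.8 mean [ 0.5498 -0.3711  0.0413]
wood [330. 289.] 70 z 0.037 0.044 [ 551. -334.] [46.9 15.3] -82.0 mean [ 0.5507 -0.3351  0.0418]
wood [349. 298.] 54 z 0.038 0.046 [ 588.  -371.7] [46.3 18.1] -86.3 mean [ 0.5897 -0.3686  0.043 ]
wood [354. 311.] 51 z 0.005 0.042 [ 596.2 -396.9] [16.7  5.8] -8.1 mean [ 0.596  -0.3976  0.0405]
rim [545.9  -9.7] [260.9 236.5] -11.8 781
rib [324. 168.] 62 [0.6108 0.1982 0.0303] [0.626 0.219 0.036]
rib [312. 189.] 27 [0.5563 0.0829 0.0323] [0.56  0.098 0.048]
rib [318. 189.] 28 [0.5742 0.0801 0.0332] [0.582 0.093 0.047]
rib [306. 226.] 11 [ 0.5167 -0.0987  0.042 ] [ 0.523 -0.085  0.046]
```

```bash
cat >> h.py <<'E'
from scipy.spatial.transform import Rotation as Ro
def todo(x,y,z,yaw=None,o=None):
    """slide (cm) and yaw to type for reaching world TCP (m) and tool yaw"""
    from workcell import env
    o=o or env.get_obs();R=Ro.from_euler("xyz",o["tcp_rot"],degrees=True).as_matrix()
    s=R.T@(np.array([x,y,z])-o["tool_pos"])*100
    dy=0 if yaw is None else -((yaw-o["tcp_rot"][2]+180)%360-180)
    return "slide",s.round(2).tolist(),"yaw",round(dy,1)
def shot(name="wrist"):
    from workcell import env
    o=env.get_obs();c=env.capture(name);c["o"]=o;return c
def wcloud(c):
    z=c["z_map"];v,u=np.mgrid[:400,:640].astype(float);K=c["mtx"]
    x=(u-K[0,2])/K[0,0];y=(v-K[1,2])/K[0,0];th=np.hypot(x,y)+1e-9
    k=np.tan(th)/th
    P=np.dstack([x*k*z,y*k*z,z]);M=c["mount"];o=c["o"]
    R=Ro.from_euler("xyz",o["tcp_rot"],degrees=True).as_matrix()
    return (P@M[:3,:3].T+M[:3,3])@R.T+o["tool_pos"]
E
cat > go.py <<'E'
import sys;from h import *
print(todo(*map(float,sys.argv[1:])))
E
python3 go.py .50 .2 .28 98.5
```

```text
('slide', [-40.37, -26.83, -4.9], 'yaw', np.float64(61.9))
```

```bash
python3 -m jog '[{"slide":[-40.4,-26.8,-4.9],"yaw":62,"gripper":8.5},{"slide":[-40.4,-26.8,-4.9],"yaw":62,"gripper":8.5},{"slide":[-40.4,-26.8,-4.9],"yaw":62,"gripper":8.5},{"slide":[-40.4,-26.8,-4.9],"yaw":62,"gripper":8.5},{"slide":[-40.4,-26.8,-4.9],"yaw":62,"gripper":8.5},{"slide":[-40.4,-26.8,-4.9],"yaw":62,"gripper":8.5},{"slide":[-40.4,-26.8,-4.9],"yaw":62,"gripper":8.5},{"slide":[-40.4,-26.8,-4.9],"yaw":62,"gripper":8.5},{"slide":[-40.4,-26.8,-4.9],"yaw":62,"gripper":8.5},{"slide":[-40.4,-26.8,-4.9],"yaw":62,"gripper":8.5},{"slide":[-40.4,-26.8,-4.9],"yaw":62,"gripper":8.5},{"slide":[-40.4,-26.8,-4.9],"yaw":62,"gripper":8.5}]'
python3 - <<'E'
from h import *;import pickle
c=shot();pickle.dump(c,open("w1.pkl","wb"));cv2.imwrite("pics/w1.png",c["color"])
print(c["o"]["q"].round(1),todo(.57,-.351,.20,98))
E
```

```text
time: 1.15
tool_pos: [0.5023, 0.1965, 0.2808]
tcp_rot: [180.0, 0.0, 98.2]
contact_force: [0.1, 0.6, -0.8]
gripper_width: 0.0848
grasp_force: 0.0
[-45.4   6.5  21.   93.5  -2.3  80.5 -16. ] ('slide', [-54.64, -0.99, 8.25], 'yaw', np.float64(-0.2))
```

View pics/w1.png

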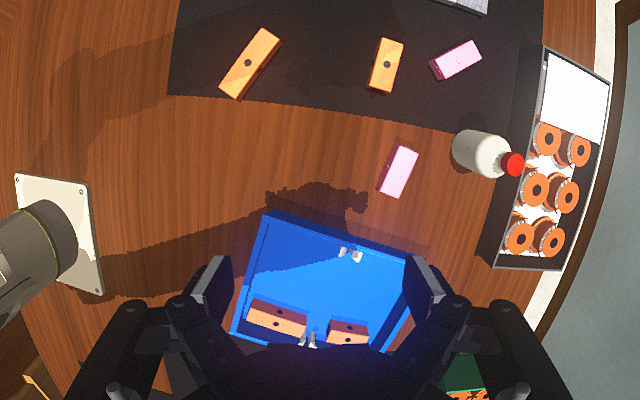

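The wrist view shows the long sleeve at (250,63), the short one at (385,65), pink ones at (398,170) and (455,60), and the tray with its ribs at (350,253) and (308,340). I'll measure these and move on to the divider.

```bash
cat >> h.py <<'E'
def comps(m,mn):
    k,l,st,ce=cv2.connectedComponentsWithStats(m.astype(np.uint8));return [(l==i,ce[i].round()) for i in range(1,k) if st[i,4]>mn]
def wmeasure(c):
    W=wcloud(c);hsv=cv2.cvtColor(c["color"],cv2.COLOR_BGR2HSV);H,S,V=[hsv[...,i].astype(int) for i in range(3)]
    ok=(c["z_map"]>0)&(W[...,2]<.15)
    for nm,m in dict(copper=(H<21)&(S>110)&(V>130),yellow=(H>22)&(H<33)&(S>150)&(V>60),ribs=(S<50)&(V>90)).items():
        for l,ce in comps(m&ok&(W[...,2]>(.02 if nm!="ribs" else .036)),60):
            P=W[l];zt=np.percentile(P[:,2],90);T=P[P[:,2]>zt-.005]
            print(nm,ce,len(T),"z",zt.round(3),*rect(T),T.mean(0).round(4))
    m=(H>100)&(H<125)&(S>120)&ok&(abs(W[...,2]-.045)<.005)
    if m.sum()>200: print("rim",*rect(W[m]),m.sum())
    return W,H,S,V
E
python3 - <<'E'
from h import *;import pickle
wmeasure(pickle.load(open("w1.pkl","rb")))
E
python3 -m jog '[{"slide":[-54.6,-1,7],"yaw":0,"gripper":8.5},{"slide":[-54.6,-1,7],"yaw":0,"gripper":8.5},{"slide":[-54.6,-1,7],"yaw":0,"gripper":8.5},{"slide":[-54.6,-1,7],"yaw":0,"gripper":8.5},{"slide":[-54.6,-1,7],"yaw":0,"gripper":8.5},{"slide":[-54.6,-1,7],"yaw":0,"gripper":8.5},{"slide":[-54.6,-1,7],"yaw":0,"gripper":8.5},{"slide":[-54.6,-1,7],"yaw":0,"gripper":8.5},{"slide":[-54.6,-1,7],"yaw":0,"gripper":8.5},{"slide":[-54.6,-1,7],"yaw":0,"gripper":8.5},{"slide":[-54.6,-1,7],"yaw":0,"gripper":8.5},{"slide":[-54.6,-1,7],"yaw":0,"gripper":8.5}]'
python3 -m jog '[{"slide":[-5,0,0],"yaw":0,"gripper":8.5},{"slide":[-5,0,0],"yaw":0,"gripper":8.5},{"slide":[-5,0,0],"yaw":0,"gripper":8.5}]'
python3 - <<'E'
from h import *;import pickle
c=shot();pickle.dump(c,open("w2.pkl","wb"));cv2.imwrite("pics/w2.png",c["color"])
print(c["o"]["q"].round(1),c["o"]["tcp_rot"]);wmeasure(c)
E
```

```text
copper [248.  61.] 1404 z 0.031 [394.1 319.3] [96.3 30.9] 60.8 [0.3949 0.3211 0.0294]
copper [385.  67.] 801 z 0.031 [567.5 342. ] [68.4 30.9] 83.4 [0.5668 0.337  0.0294]
copper [549. 141.] 585 z 0.053 [829. 300.] [53.8 51.3] 19.2 [0.8277 0.2992 0.0521]
copper [580. 151.] 433 z 0.053 [908.8 297.6] [54.7 47.1] -0.8 [0.9075 0.2988 0.0523]
copper [515. 164.] 309 z 0.13 [714.8 255.1] [25.4 25. ] 34.8 [0.7147 0.2552 0.1295]
copper [549. 191.] 1089 z 0.053 [865.4 223.2] [138.6  59.4] 0.3 [0.8614 0.2219 0.052 ]
copper [521. 236.] 566 z 0.053 [828.5 144.1] [60.8 53.5] 89.9 [0.8272 0.1424 0.0521]
copper [547. 223.] 24 z 0.048 [887.4 165.4] [27.7  4.1] 39.1 [0.8871 0.1655 0.0477]
copper [553. 242.] 417 z 0.053 [908.4 140.8] [53.5 51.7] 27.0 [0.9075 0.1412 0.0521]
copper [269. 321.] 535 z 0.035 [469.4 -62.8] [94.8 30.9] -13.6 [ 0.4585 -0.0609  0.0343]
copper [357. 340.] 73 z 0.035 [605.6 -79.3] [39.4 21.5] 6.9 [ 0.6077 -0.0813  0.0343]
copper [469. 395.] 171 z 0.086 [ 863.9 -188. ] [119.4  40.4] -22.7 [ 0.8587 -0.1902  0.0853]
ribs [569. 112.] 4662 z 0.065 [867.8 261. ] [340.1 171.3] 89.8 [0.85
[... 1127 characters left out ...]
7 [ 0.5656 -0.3275  0.0855]
copper [554. 233.] 1728 z 0.086 [ 863.1 -356.2] [145.9  62.2] -0.4 [ 0.8609 -0.3578  0.085 ]
yellow [318. 126.] 465 z 0.065 [ 559.6 -287.6] [72.4  5.6] -82.1 [ 0.5591 -0.2865  0.0644]
yellow [316. 247.] 286 z 0.065 [ 575.8 -413.8] [63.7  5.2] -82.3 [ 0.5752 -0.4114  0.0643]
ribs [301. 150.] 873 z 0.042 [ 545.3 -319.1] [47.6 23. ] -83.0 [ 0.5454 -0.315   0.0415]
ribs [336. 161.] 1259 z 0.042 [ 582.3 -326.7] [72.9 23.6] -81.7 [ 0.583  -0.3217  0.0415]
ribs [ 14. 292.] 60 z 0.07 [  59.9 -620.3] [95.6 75.6] -6.9 [ 0.0286 -0.6355  0.0705]
ribs [ 49. 334.] 429 z 0.115 [ 172.9 -647.6] [121.8  53.1] 90.0 [ 0.1721 -0.6425  0.1137]
rim [ 414.3 -405.2] [703.8 124.5] 41.3 374
```

View pics/w2.png

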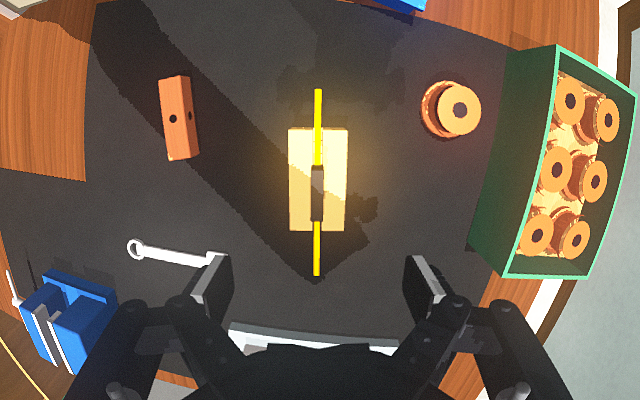

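The wrist view shows the divider running from (318,90) to (317,275) with its tab near (317,193). The fingers are lined up along it, so I'll descend onto the tab.

```bash
python3 go.py .5676 -.3486 .057 97.8; python3 -m jog '[{"slide":[-0.3,-0.2,4],"yaw":0.2,"gripper":4},{"slide":[-0.3,-0.2,8],"yaw":0.2,"gripper":4},{"slide":[-0.3,-0.2,12],"yaw":0.2,"gripper":4},{"slide":[-0.3,-0.2,15.8],"yaw":0.2,"gripper":4},{"slide":[-0.3,-0.2,15.8],"yaw":0.2,"gripper":4}]'; python3 go.py .5676 -.3486 .057 97.8
```

```text
('slide', [-0.57, -0.31, 15.89], 'yaw', np.float64(0.4))
time: 2.92
tool_pos: [0.5663, -0.339, 0.0511]
tcp_rot: [-179.5, -0.4, 98.3]
contact_force: [-0.8, 2.3, -1.7]
gripper_width: 0.04
grasp_force: 0.0
('slide', [-0.96, -0.02, -0.6], 'yaw', np.float64(0.5))
```

```bash
python3 -m jog '[{"slide":[0,0,0],"yaw":0,"gripper":4},{"slide":[0,0,0],"yaw":0,"gripper":4},{"slide":[0,0,0],"yaw":0,"gripper":4}]'; python3 go.py .5676 -.3486 .057 97.8
```

```text
time: 3.17
tool_pos: [0.5711, -0.3447, 0.0621]
tcp_rot: [179.8, 0.1, 98.2]
contact_force: [0.5, -0.5, -0.5]
gripper_width: 0.0401
grasp_force: 0.0
('slide', [-0.34, -0.4, 0.51], 'yaw', np.float64(0.4))
```

```bash
python3 -m jog '[{"slide":[-0.34,-0.4,0.5],"yaw":0.4,"gripper":4},{"slide":[-0.34,-0.4,0.5],"yaw":0.4,"gripper":4},{"slide":[-0.34,-0.4,0.5],"yaw":0.4,"gripper":4},{"slide":[-0.34,-0.4,0.5],"yaw":0.4,"gripper":4}]'
python3 - <<'E'
from h import *;import pickle
print(todo(.5676,-.3486,.057,97.8))
c=shot();W,H,S,V=wmeasure(c);cv2.imwrite("pics/w3.png",c["color"])
E
```

```text
time: 3.5
tool_pos: [0.5659, -0.3483, 0.0542]
tcp_rot: [180.0, 0.0, 97.7]
contact_force: [0.4, -0.8, 0.7]
gripper_width: 0.0399
grasp_force: 0.0
('slide', [-0.05, 0.16, -0.28], 'yaw', np.float64(-0.1))
copper [ 84. 121.] 3484 z 0.03 [ 395.6 -296.2] [95.1 32.7] -77.2 [ 0.3978 -0.2883  0.0291]
copper [528. 112.] 501 z 0.039 [ 686.7 -246.3] [65.2 26.2] -82.6 [ 0.6803 -0.2483  0.0368]
copper [562. 117.] 2974 z 0.041 [ 708.2 -243.5] [54.1 54. ] 74.8 [ 0.7063 -0.2436  0.0402]
copper [280. 147.] 59 z 0.037 [ 538.5 -294.8] [16.8  0.7] 7.8 [ 0.5378 -0.2949  0.0355]
copper [370. 149.] 36 z 0.039 [ 582.6 -289.2] [14.6  0.3] 8.3 [ 0.584  -0.289   0.0362]
copper [276. 222.] 1072 z 0.042 [ 542.5 -331.3] [47.8 16.3] -80.6 [ 0.5402 -0.3342  0.0417]
copper [327. 241.] 272 z 0.086 [ 569.3 -331.1] [24.   9.4] -55.4 [ 0.5661 -0.3254  0.0851]
copper [364. 245.] 26 z 0.061 [ 583.8 -337.7] [9.3 1.8] -87.1 [ 0.5835 -0.3355  0.0602]
copper [309. 278.] 66 z 0.042 [ 562.1 -368. ] [45.4  0.1] -83.0 [ 0.5619 -0.3667  0.0415]
copper [358. 293.] 16 z 0.086 [ 585.3 -354. ] [2.9 0.3] -77.4 [ 0.5854 -0.3545  0.0868]

[... 225 characters left out ...]
] [63.6  5.2] -82.4 [ 0.573  -0.3949  0.0659]
ribs [292. 158.] 307 z 0.042 [ 543. -302.] [24.5 14.6] 7.3 [ 0.5448 -0.2984  0.0415]
ribs [352. 157.] 227 z 0.042 [ 577.6 -294.9] [24.  10.5] 10.0 [ 0.5746 -0.2936  0.0416]
ribs [262. 267.] 142 z 0.092 [ 539.4 -341. ] [6.1 5.2] -76.7 [ 0.5397 -0.3402  0.0915]
ribs [375. 271.] 131 z 0.093 [ 586.7 -335.1] [5.7 5.1] 84.7 [ 0.5864 -0.3339  0.0913]
ribs [427. 323.] 289 z 0.112 [ 603.8 -338.5] [15.4  7.2] -30.2 [ 0.6044 -0.3387  0.1109]
ribs [491. 378.] 256 z 0.147 [ 612.2 -332.2] [10.   5.5] -87.0 [ 0.612  -0.3319  0.1464]
ribs [144. 379.] 160 z 0.147 [ 514.  -346.4] [11.1  5.5] 81.9 [ 0.5142 -0.3451  0.1466]
rim [ 203.1 -611.8] [115.1  52.2] -0.6 434
```

```bash
python3 -m jog '[{"slide":[0,0.12,-0.2],"yaw":0,"gripper":2},{"slide":[0,0.12,-0.2],"yaw":0,"gripper":1},{"slide":[0,0.12,-0.2],"yaw":0,"gripper":0.5},{"slide":[0,0.12,-0.2],"yaw":0,"gripper":0.5},{"slide":[0,0.12,-0.2],"yaw":0,"gripper":0.5},{"slide":[0,0.12,-0.2],"yaw":0,"gripper":0.5}]' 70; python3 go.py .5676 -.3486 .057 97.8
```

```text
time: 4.05
tool_pos: [0.5676, -0.3479, 0.0562]
tcp_rot: [179.9, 0.0, 97.8]
contact_force: [2.0, -0.0, 4.8]
gripper_width: 0.0113
grasp_force: 69.1
('slide', [-0.07, -0.01, -0.08], 'yaw', np.float64(-0.0))
```

```bash
python3 -m jog '[{"slide":[0,0,-1.5],"yaw":0,"gripper":0.5},{"slide":[0,0,-4],"yaw":0,"gripper":0.5},{"slide":[0,0,-7],"yaw":0,"gripper":0.5},{"slide":[3,0,-10],"yaw":3,"gripper":0.5},{"slide":[6,0,-10],"yaw":8,"gripper":0.5},{"slide":[9,0,-10],"yaw":14,"gripper":0.5},{"slide":[12,0,-10],"yaw":20,"gripper":0.5},{"slide":[13,0,-10],"yaw":20,"gripper":0.5},{"slide":[13,0,-10],"yaw":20,"gripper":0.5},{"slide":[13,0,-10],"yaw":20,"gripper":0.5},{"slide":[13,0,-10],"yaw":20,"gripper":0.5}]' 70
python3 - <<'E'
from h import *;import pickle
c=shot();pickle.dump(c,open("w4.pkl","wb"));cv2.imwrite("pics/w4.png",c["color"])
print(c["o"]["tool_pos"],c["o"]["tcp_rot"]);wmeasure(c)
E
```

```text
time: 4.97
tool_pos: [0.5491, -0.2206, 0.1561]
tcp_rot: [180.0, 0.0, 77.7]
contact_force: [-0.6, 0.0, -1.4]
gripper_width: 0.011
grasp_force: 68.6
[ 0.54912707 -0.22056006  0.15607264] [1.79992050e+02 3.78620540e-02 7.77411115e+01]
copper [612. 122.] 1733 z 0.086 [ 849.5 -197. ] [124.  63.] -0.3 [ 0.8493 -0.1979  0.085 ]
copper [463. 173.] 173 z 0.038 [ 688.3 -229.2] [61.2 19.9] 54.1 [ 0.6846 -0.2271  0.0365]
copper [607. 223.] 3006 z 0.086 [ 861.8 -314.9] [147.1 141.1] -0.2 [ 0.8578 -0.3139  0.0849]
copper [486. 185.] 1736 z 0.041 [ 707.7 -243.2] [53.3 53.3] 89.1 [ 0.7072 -0.2427  0.0401]
copper [192. 264.] 363 z 0.03 [ 395.4 -280.1] [65.9 28.3] -71.0 [ 0.3978 -0.2653  0.0283]
copper [370. 267.] 442 z 0.042 [ 582.  -309.4] [42.4 19.7] -83.6 [ 0.582  -0.3057  0.0414]
ribs [274.  69.] 142 z 0.045 [ 536.9 -105.7] [16.1  6.6] 72.7 [ 0.5371 -0.1058  0.0431]
ribs [247.  71.] 159 z 0.045 [ 515.5 -101.7] [16.2 12.6] 78.9 [ 0.5132 -0.1014  0.0429]
rim [531.8 -70.4] [262.5 103.4] -11.8 1078
```

View pics/w4.png

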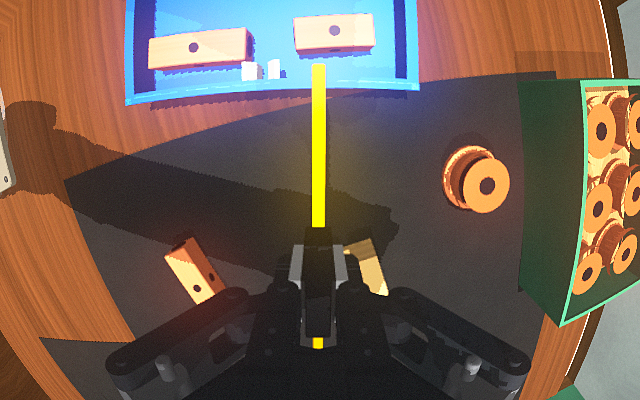

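The divider is held straight, running from (318,65) to (318,345), and the near ribs are at (250,70) and (275,69). Next I'll carry it over the slot and check the far ribs.

```bash
python3 go.py .5454 -.011 .12 78.1
```

```text
('slide', [20.43, -4.83, 3.58], 'yaw', np.float64(-0.4))
```

```bash
python3 -m jog '[{"slide":[3,-0.7,0],"yaw":0,"gripper":0.5},{"slide":[7,-1.6,1],"yaw":-0.4,"gripper":0.5},{"slide":[11,-2.6,2],"yaw":-0.4,"gripper":0.5},{"slide":[15,-3.5,3],"yaw":-0.4,"gripper":0.5},{"slide":[18.5,-4.4,3.5],"yaw":-0.4,"gripper":0.5},{"slide":[20.4,-4.8,3.6],"yaw":-0.4,"gripper":0.5},{"slide":[20.4,-4.8,3.6],"yaw":-0.4,"gripper":0.5},{"slide":[20.4,-4.8,3.6],"yaw":-0.4,"gripper":0.5},{"slide":[20.4,-4.8,3.6],"yaw":-0.4,"gripper":0.5}]' 70
python3 - <<'E'
from h import *;import pickle
c=shot();pickle.dump(c,open("w5.pkl","wb"));s=shot("scene")
cv2.imwrite("pics/w5.png",np.vstack([c["color"][:,100:540],cv2.resize(s["color"][160:280,240:400],(440,330),interpolation=cv2.INTER_CUBIC)])[:600] if 0 else np.hstack([c["color"][:,120:520],cv2.resize(s["color"][170:270,250:350],(400,400))]))
print(c["o"]["tool_pos"],c["o"]["tcp_rot"]);wmeasure(c)
E
```

```text
time: 5.77
tool_pos: [0.546, -0.0117, 0.1199]
tcp_rot: [180.0, 0.0, 78.0]
contact_force: [0.5, 0.6, -0.7]
gripper_width: 0.0111
grasp_force: 68.6
[ 0.54603249 -0.01165509  0.11989463] [1.79977345e+02 4.70013353e-02 7.80405823e+01]
copper [593.  14.] 530 z 0.053 [829.5 126. ] [53.  23.2] 6.9 [0.8289 0.1271 0.0522]
copper [631.  14.] 251 z 0.052 [908.1 130.8] [50.9 24.1] 14.4 [0.9057 0.1293 0.0498]
copper [378. 272.] 863 z 0.035 [590.4 -52.4] [92.9 46.5] -86.9 [ 0.5831 -0.0792  0.0345]
copper [234. 277.] 1807 z 0.035 [480.4 -48.5] [124.4  56.7] 21.8 [ 0.4586 -0.0584  0.0349]
copper [631. 304.] 292 z 0.086 [ 895.3 -191.4] [79.7 36.8] -62.1 [ 0.9011 -0.2014  0.0851]
copper [589. 345.] 915 z 0.086 [ 831.5 -242.2] [184.9  62.9] -81.0 [ 0.8299 -0.2365  0.0849]
copper [617. 331.] 81 z 0.083 [ 903.9 -249. ] [45.7 12.1] 8.4 [ 0.8986 -0.2492  0.0815]
copper [616. 345.] 299 z 0.086 [ 907.5 -278.2] [55.1 51.8] -33.9 [ 0.9072 -0.2778  0.0851]
copper [600. 368.] 73 z 0.084 [ 903.4 -329.5] [46.7 12. ] 8.6 [ 0.8998 -0.329   0.0817]
copper [599. 380.] 226 z 0.086 [ 908.3 -358.4] [53.1 52.9] -7.8 [ 0.9075 -0.3581  0.085 ]
copper [568. 395.] 114 z 0.086 [ 837.8 -346. ] [49.7 19.6] -36.3 [ 0.836  -0.3465  0.085 ]
yellow [318.  82.] 444 z 0.129 [562.8  74.7] [17.5  5.1] 78.0 [0.563  0.0754 0.1281]
yellow [318. 214.] 277 z 0.129 [550.6  18.3] [13.8  5.1] 77.2 [0.5507 0.0177 0.1282]
yellow [318. 343.] 81 z 0.129 [533.8 -60.3] [9.1 4.7] 83.1 [ 0.5338 -0.0605  0.1282]
ribs [595.  38.] 390 z 0.061 [842.8 111. ] [120.9  40.2] -0.2 [0.8205 0.0989 0.0596]
ribs [299.  78.] 206 z 0.044 [550.9  87.1] [16.4  6.2] 77.6 [0.5507 0.0871 0.043 ]
ribs [331.  78.] 208 z 0.044 [574.   82.5] [15.6  7.5] 73.6 [0.5745 0.0825 0.0428]
ribs [297. 260.] 94 z 0.148 [537.5   2.2] [4.8 1.6] -11.2 [0.5375 0.0022 0.1462]
ribs [339. 259.] 95 z 0.147 [556.3  -1.8] [4.8 1.5] -13.1 [ 0.5562 -0.0018  0.1462]
rim [543.5  -9.3] [262.7 226.8] -11.4 7996
```

View pics/w5.png

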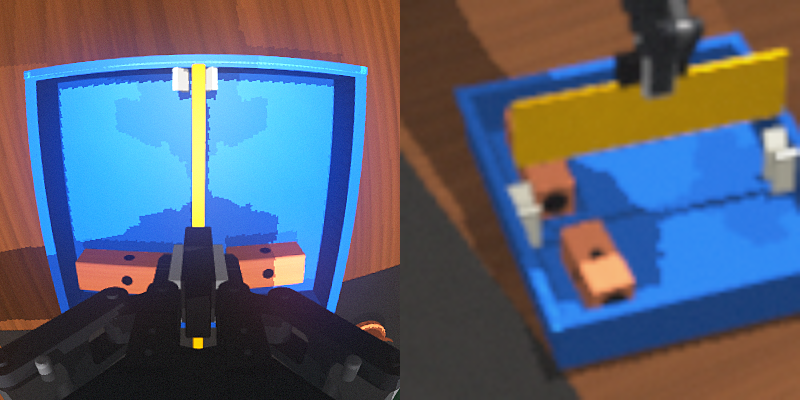

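The wrist view shows the divider above the tray with the far ribs at x=180 and 210 (y=80) on either side of it. The camera frames agree on a tray centre of (543.7,-9.4) mm and a slot direction of 78.7°. I'll align to that and descend.

```bash
python3 go.py .5454 -.0094 .08 78.6;  python3 -m jog '[{"slide":[0.21,-0.1,0],"yaw":-0.6,"gripper":0.5},{"slide":[0.21,-0.1,0],"yaw":-0.6,"gripper":0.5},{"slide":[0.21,-0.1,1],"yaw":-0.6,"gripper":0.5},{"slide":[0.21,-0.1,2],"yaw":-0.6,"gripper":0.5},{"slide":[0.21,-0.1,3],"yaw":-0.6,"gripper":0.5},{"slide":[0.21,-0.1,4],"yaw":-0.6,"gripper":0.5},{"slide":[0.21,-0.1,4.5],"yaw":-0.6,"gripper":0.5},{"slide":[0.21,-0.1,4.5],"yaw":-0.6,"gripper":0.5}]' 70;python3 go.py .5454 -.0094 .0512 78.6
```

```text
('slide', [0.23, -0.11, 3.99], 'yaw', np.float64(-0.6))
time: 6.53
tool_pos: [0.5443, -0.0074, 0.073]
tcp_rot: [-179.9, 0.1, 78.8]
contact_force: [-0.2, -0.2, -1.7]
gripper_width: 0.0107
grasp_force: 68.7
('slide', [-0.17, 0.16, 2.18], 'yaw', np.float64(0.2))
```

Free so far, so I'll take it down to home.

```bash
python3 -m jog '[{"slide":[-0.1,0,0.7],"yaw":0,"gripper":0.5},{"slide":[-0.1,0,1.4],"yaw":0,"gripper":0.5},{"slide":[-0.1,0,1.9],"yaw":0,"gripper":0.5},{"slide":[-0.1,0,2.3],"yaw":0,"gripper":0.5},{"slide":[-0.1,0,2.3],"yaw":0,"gripper":0.5},{"slide":[-0.1,0,2.3],"yaw":0,"gripper":0.5}]' 70;python3 go.py .5454 -.0094 .0512 78.6
```

```text
time: 7.03
tool_pos: [0.5451, -0.0084, 0.0516]
tcp_rot: [180.0, -0.0, 78.8]
contact_force: [-0.1, -1.0, -0.8]
gripper_width: 0.011
grasp_force: 68.6
('slide', [-0.1, 0.05, 0.04], 'yaw', np.float64(0.2))
```

```bash
python3 -m jog '[{"slide":[0,0,0.1],"yaw":0,"gripper":0.5},{"slide":[0,0,0.2],"yaw":0,"gripper":0.5},{"slide":[0,0,0.2],"yaw":0,"gripper":0.5},{"slide":[0,0,0.2],"yaw":0,"gripper":0.5}]' 70
```

```text
time: 7.37
tool_pos: [0.5455, -0.0084, 0.0511]
tcp_rot: [180.0, -0.1, 78.7]
contact_force: [-5.9, -0.1, 15.3]
gripper_width: 0.0109
grasp_force: 71.3
```

Floor contact at 15 N at the expected height. I'll release and rise.

```bash
python3 -m jog '[{"slide":[0,0,-0.1],"yaw":0,"gripper":1.5},{"slide":[0,0,-0.1],"yaw":0,"gripper":3},{"slide":[0,0,-0.1],"yaw":0,"gripper":4},{"slide":[0,0,-0.1],"yaw":0,"gripper":4},{"slide":[0,0,-4],"yaw":0,"gripper":4.5},{"slide":[0,0,-8],"yaw":0,"gripper":5},{"slide":[0,0,-12],"yaw":0,"gripper":5.5},{"slide":[0,0,-16],"yaw":0,"gripper":6},{"slide":[0,0,-17],"yaw":0,"gripper":6},{"slide":[0,0,-17],"yaw":0,"gripper":6},{"slide":[0,0,-17],"yaw":0,"gripper":6}]'
python3 - <<'E'
from h import *;import pickle
c=shot();s=shot("scene");pickle.dump((c,s),open("w6.pkl","wb"))
cv2.imwrite("pics/w6.png",np.hstack([c["color"][:,120:520],cv2.resize(s["color"][170:270,250:350],(400,400))]))
W,H,S,V=wmeasure(c);print(c["o"]["tool_pos"],c["o"]["q"].round())
print(todo(.3959,-.2964,.12,12.8),todo(.3959,-.2964,.12,-167))
E
```

```text
time: 8.28
tool_pos: [0.5452, -0.0081, 0.2196]
tcp_rot: [180.0, -0.0, 78.8]
contact_force: [0.2, -0.3, -1.3]
gripper_width: 0.0602
grasp_force: 0.0
copper [548.  24.] 1709 z 0.053 [861.5 139.5] [148.7  58.8] 2.5 [0.8603 0.1403 0.0521]
copper [268. 238.] 1265 z 0.035 [469.4 -65.4] [94. 29.] -11.3 [ 0.4716 -0.0667  0.0344]
copper [357. 237.] 389 z 0.035 [577.8 -82.3] [40.1 23.9] -7.8 [ 0.5744 -0.0854  0.0344]
copper [560. 306.] 2389 z 0.086 [ 861.5 -269.6] [230.7 147.3] 89.6 [ 0.8677 -0.2515  0.0848]
yellow [318. 244.] 231 z 0.06 [530.9 -73.3] [62.8  4.5] 78.6 [ 0.5305 -0.0737  0.0594]
ribs [551.  46.] 557 z 0.061 [869.  132.9] [173.2  87.4] 1.5 [0.8539 0.1112 0.0595]
ribs [307.  90.] 100 z 0.045 [550.4  87.3] [14.7  6.1] 78.3 [0.5503 0.0872 0.0431]
ribs [329.  90.] 91 z 0.044 [573.9  83. ] [15.4  7.1] 78.4 [0.5744 0.0824 0.0427]
ribs [308. 260.] 74 z 0.044 [ 512.8 -101. ] [16.2  5.9] 78.1 [ 0.5129 -0.1002  0.0429]
ribs [327. 260.] 77 z 0.044 [ 536.4 -105.8] [16.6  7. ] 79.0 [ 0.5369 -0.1056  0.0426]
rim [543.7  -9.8] [261.5 227.4] -11.5 2672
[ 0.54517337 -0.00812398  0.21964346] [-40.  10.  41.  99.  -7.  73.  -9.]
('slide', [-31.15, -8.93, 9.86], 'yaw', np.float64(66.0)) ('slide', [-31.15, -8.93, 9.86], 'yaw', np.float64(-114.2))
```

View pics/w6.png

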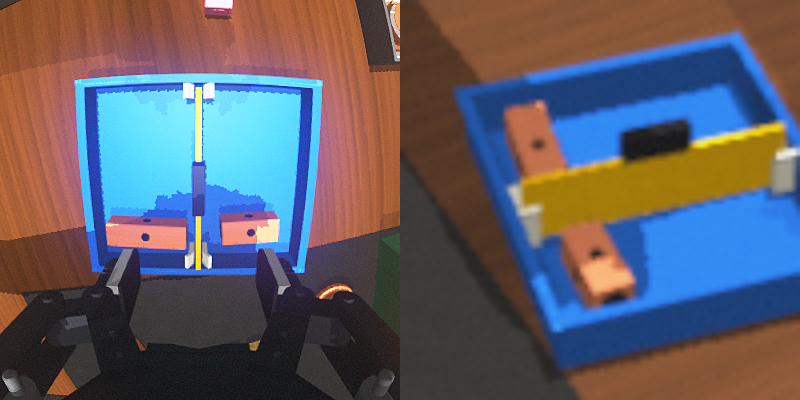

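The divider is home: its top is at 0.060 m and it lies between the ribs at both ends, with sample_long in the row at negative x. Next is the long sleeve at (0.396,-0.296).

```bash
python3 -c "
from h import *
print(todo(.3959,-.2964,.10,102.8))"
```

```text
('slide', [-31.15, -8.92, 11.86], 'yaw', np.float64(-24.0))
```

```bash
python3 -m jog '[{"slide":[-3,-0.9,0],"yaw":-3,"gripper":7},{"slide":[-7,-2,1],"yaw":-7,"gripper":7},{"slide":[-11,-3.1,2],"yaw":-12,"gripper":7},{"slide":[-15,-4.3,4],"yaw":-18,"gripper":7},{"slide":[-19,-5.4,6],"yaw":-24,"gripper":7},{"slide":[-23,-6.6,8],"yaw":-24,"gripper":7},{"slide":[-27,-7.7,10],"yaw":-24,"gripper":7},{"slide":[-30,-8.6,11.4],"yaw":-24,"gripper":7},{"slide":[-31.1,-8.9,11.9],"yaw":-24,"gripper":7},{"slide":[-31.1,-8.9,11.9],"yaw":-24,"gripper":7},{"slide":[-31.1,-8.9,11.9],"yaw":-24,"gripper":7}]'
python3 - <<'E'
from h import *
c=shot();wmeasure(c);print(c["o"]["q"].round())
print(todo(.3959,-.2964,.003,102.8))
E
```

```text
time: 9.3
tool_pos: [0.3949, -0.2968, 0.099]
tcp_rot: [-179.8, -0.1, 102.5]
contact_force: [0.7, -0.2, 0.7]
gripper_width: 0.0702
grasp_force: 0.0
copper [543.  11.] 135 z 0.056 [523.7 -96.7] [20.8  5.7] -87.7 [ 0.5238 -0.0986  0.0549]
copper [320. 150.] 73 z 0.028 [ 383.9 -250.2] [27.8  1.3] 13.6 [ 0.3852 -0.25    0.026 ]
copper [319. 241.] 2239 z 0.03 [ 396.4 -302.6] [81.9 30.1] -77.3 [ 0.3986 -0.3166  0.0294]
copper [601. 220.] 249 z 0.039 [ 688.3 -241.1] [67.  30.6] 83.7 [ 0.6809 -0.2411  0.0367]
copper [486. 268.] 568 z 0.039 [ 516.3 -313.7] [142.4  62.4] -4.8 [ 0.5517 -0.3128  0.0376]
yellow [557.   9.] 129 z 0.061 [526.8 -95.2] [21.8  6.5] 78.8 [ 0.5263 -0.0963  0.0595]
ribs [529.  10.] 84 z 0.045 [ 511.7 -101.3] [16.7  6.3] 77.3 [ 0.5113 -0.101   0.0437]
ribs [550.  28.] 119 z 0.045 [ 533.7 -105.7] [17.1 12.6] 68.7 [ 0.5358 -0.1058  0.0431]
ribs [226. 273.] 161 z 0.144 [ 354.1 -294.2] [6.1 4.6] -31.2 [ 0.3536 -0.2941  0.1426]
ribs [410. 273.] 161 z 0.143 [ 428.6 -277.5] [6.2 4.3] 55.6 [ 0.429  -0.2773  0.1424]
ribs [489. 273.] 935 z 0.042 [ 544.9 -315.2] [42.2 26.1] -82.7 [ 0.5446 -0.3133  0.0415]
ribs [516. 282.] 1112 z 0.042 [ 581.6 -324.1] [68.4 26.3] -81.7 [ 0.5809 -0.3187  0.0415]
ribs [ 36. 375.] 199 z 0.069 [  33.3 -626.3] [149.   79.8] 53.6 [ 0.0406 -0.6414  0.0683]
rim [ 369.2 -292.7] [782.2 141. ] 40.6 838
[-15.  13.  52. 114. -12.  59.  55.]
('slide', [-0.06, -0.03, 9.66], 'yaw', np.float64(-0.1))
```

```bash
python3 -m jog '[{"slide":[0,0.05,2],"yaw":0,"gripper":7},{"slide":[0,0.05,5],"yaw":0,"gripper":6.5},{"slide":[0,0.05,8],"yaw":0,"gripper":6},{"slide":[0,0.05,9.3],"yaw":0,"gripper":5},{"slide":[0,0.05,9.6],"yaw":0,"gripper":4},{"slide":[0,0.05,9.6],"yaw":0,"gripper":2},{"slide":[0,0.05,9.6],"yaw":0,"gripper":2},{"slide":[0,0.05,9.6],"yaw":0,"gripper":2},{"slide":[0,0.05,9.6],"yaw":0,"gripper":2},{"slide":[0,0.05,9.6],"yaw":0,"gripper":2}]' 80
python3 go.py .3959 -.2964 .003 102.8
```

```text
time: 10.18
tool_pos: [0.3981, -0.2958, 0.0053]
tcp_rot: [179.9, 0.0, 102.8]
contact_force: [-0.3, -0.3, -4.5]
gripper_width: 0.0284
grasp_force: 79.7
('slide', [-0.01, -0.23, 0.23], 'yaw', np.float64(-0.0))
```

```bash
python3 go.py .4948 .0593 .12 168.7
```

```text
('slide', [32.49, 17.29, -11.46], 'yaw', np.float64(-65.9))
```

```bash
python3 -m jog '[{"slide":[0,0,-2],"yaw":0,"gripper":2},{"slide":[0,0,-6],"yaw":-4,"gripper":2},{"slide":[3.5,1.9,-9.5],"yaw":-10,"gripper":2},{"slide":[7,3.7,-11.5],"yaw":-16,"gripper":2},{"slide":[10.5,5.6,-11.5],"yaw":-23,"gripper":2},{"slide":[14,7.5,-11.5],"yaw":-30,"gripper":2},{"slide":[17.5,9.3,-11.5],"yaw":-37,"gripper":2},{"slide":[21,11.2,-11.5],"yaw":-44,"gripper":2},{"slide":[24.5,13,-11.5],"yaw":-51,"gripper":2},{"slide":[28,14.9,-11.5],"yaw":-58,"gripper":2},{"slide":[31,16.5,-11.5],"yaw":-64,"gripper":2},{"slide":[32.5,17.3,-11.5],"yaw":-66,"gripper":2}]' 80
python3 -m jog '[{"slide":[0,0,0],"yaw":0,"gripper":2},{"slide":[0,0,0],"yaw":0,"gripper":2},{"slide":[0,0,0],"yaw":0,"gripper":2}]' 80
python3 go.py .4948 .0593 .0115 168.7
```

```text
time: 11.18
tool_pos: [0.4951, 0.0645, 0.12]
tcp_rot: [179.9, 0.0, 169.4]
contact_force: [0.4, 0.9, -3.9]
gripper_width: 0.0287
grasp_force: 80.7
time: 11.43
tool_pos: [0.4943, 0.0579, 0.1197]
tcp_rot: [-180.0, -0.0, 168.6]
contact_force: [-0.2, -0.7, -4.8]
gripper_width: 0.0287
grasp_force: 80.7
('slide', [-0.02, 0.15, 10.82], 'yaw', np.float64(-0.1))
```

```bash
python3 -m jog '[{"slide":[0,0.1,2],"yaw":0,"gripper":2},{"slide":[0,0.1,5],"yaw":0,"gripper":2},{"slide":[0,0.1,8],"yaw":0,"gripper":2},{"slide":[0,0.1,9.5],"yaw":0,"gripper":2},{"slide":[0,0.1,10.3],"yaw":0,"gripper":2},{"slide":[0,0.1,10.8],"yaw":0,"gripper":2},{"slide":[0,0.1,10.8],"yaw":0,"gripper":2},{"slide":[0,0.1,10.8],"yaw":0,"gripper":2}]' 80
python3 go.py .4948 .0593 .0103 168.7
```

```text
time: 12.1
tool_pos: [0.4955, 0.0599, 0.0127]
tcp_rot: [180.0, 0.1, 168.7]
contact_force: [0.4, -0.1, -3.9]
gripper_width: 0.0288
grasp_force: 80.5
('slide', [0.06, -0.08, 0.24], 'yaw', np.float64(0.0))
```

Lower to contact, then release to 4 cm and rise.

```bash
python3 -m jog '[{"slide":[0,0,0.15],"yaw":0,"gripper":2},{"slide":[0,0,0.3],"yaw":0,"gripper":2},{"slide":[0,0,0.3],"yaw":0,"gripper":2},{"slide":[0,0,0.3],"yaw":0,"gripper":2}]' 80
```

```text
time: 12.43
tool_pos: [0.4954, 0.0605, 0.0093]
tcp_rot: [180.0, 0.1, 168.8]
contact_force: [0.4, 1.0, -1.7]
gripper_width: 0.0285
grasp_force: 81.2
```

```bash
python3 -m jog '[{"slide":[0,0,0],"yaw":0,"gripper":3.2},{"slide":[0,0,0],"yaw":0,"gripper":4},{"slide":[0,0,0],"yaw":0,"gripper":4},{"slide":[0,0,-2],"yaw":0,"gripper":4},{"slide":[0,0,-6],"yaw":0,"gripper":4},{"slide":[0,0,-10],"yaw":0,"gripper":4.5},{"slide":[0,0,-13],"yaw":0,"gripper":5},{"slide":[0,0,-13],"yaw":0,"gripper":7},{"slide":[0,0,-13],"yaw":0,"gripper":7}]' 80
python3 - <<'E'
from h import *
c=shot();wmeasure(c);print(c["o"]["q"].round())
print(todo(.3941,.3193,.10,-119.2))
E
```

```text
time: 13.18
tool_pos: [0.496, 0.0607, 0.1406]
tcp_rot: [179.8, 0.2, 168.8]
contact_force: [0.4, -0.2, -0.8]
gripper_width: 0.0698
grasp_force: 0.0
copper [538.  57.] 259 z 0.03 [403.4 309.2] [100.   27.8] 44.2 [0.3939 0.2986 0.0281]
copper [179. 188.] 2105 z 0.035 [468.8 -63.1] [94.7 29.8] -13.4 [ 0.4586 -0.0577  0.0343]
copper [312. 217.] 1195 z 0.035 [509.7  57.9] [68.  28.4] -11.0 [0.5098 0.0542 0.0345]
copper [560. 206.] 184 z 0.029 [555.1 337.2] [72.5 26.7] -73.2 [0.5579 0.3243 0.0276]
copper [190. 261.] 292 z 0.055 [528.1 -72.5] [62.8  2.1] 78.7 [ 0.5285 -0.0705  0.0543]
copper [295. 262.] 365 z 0.051 [538.1  47.6] [90.6 67.1] 56.5 [0.5469 0.0214 0.0507]
copper [ 53. 282.] 92 z 0.038 [ 536.2 -338.3] [97.4 24.7] 82.4 [ 0.5401 -0.3092  0.0363]
copper [193. 282.] 73 z 0.034 [558.  -78.8] [24.1  3.1] 82.4 [ 0.5577 -0.0788  0.0323]
copper [ 63. 303.] 126 z 0.038 [ 582.8 -343.9] [114.   24.9] -82.4 [ 0.5734 -0.316   0.0367]
yellow [179. 273.] 312 z 0.06 [530.5 -74.2] [62.1  6.7] 78.5 [ 0.5303 -0.0733  0.0594]
yellow [318. 278.] 491 z 0.06 [555.4  50.9] [71.6  6.9] 78.1 [0.5551 0.0502 0.0595]
ribs [156. 250.] 68 z 0.045 [ 511.9 -101. ] [16.4  5.1] 79.0 [ 0.5116 -0.1005  0.0434]
ribs [358. 255.] 90 z 0.045 [549.4  87.5] [15.5  4.5] 74.4 [0.5492 0.0874 0.0435]
ribs [360. 279.] 57 z 0.044 [574.5  82.4] [16.5  7.6] 79.2 [0.5755 0.0848 0.0428]
ribs [526. 333.] 42 z 0.084 [699.4 273.1] [23.5  5.3] 33.5 [0.6974 0.2711 0.0834]
ribs [  6. 350.] 95 z 0.059 [ 679.2 -626.5] [44.2 36.3] -3.2 [ 0.6837 -0.6196  0.058 ]
ribs [570. 366.] 897 z 0.064 [831.5 411.4] [171.4  79.6] 35.0 [0.8241 0.3902 0.0631]
rim [543.1  -9.4] [261.2 227.3] -11.3 4160
[-41.   7.  32. 111.  -4.  63.  71.]
('slide', [14.94, 23.42, 3.92], 'yaw', np.float64(-72.0))
```

```bash
python3 -m jog '[{"slide":[1.5,2.3,0],"yaw":-6,"gripper":7},{"slide":[3.3,5.2,0],"yaw":-13,"gripper":7},{"slide":[5.2,8.2,0.5],"yaw":-20,"gripper":7},{"slide":[7.1,11.2,1],"yaw":-27,"gripper":7},{"slide":[9,14.1,1.5],"yaw":-34,"gripper":7},{"slide":[11,17.2,2],"yaw":-41,"gripper":7},{"slide":[13,20.3,3],"yaw":-48,"gripper":7},{"slide":[14.5,22.7,3.6],"yaw":-55,"gripper":7},{"slide":[14.9,23.4,3.9],"yaw":-62,"gripper":7},{"slide":[14.9,23.4,3.9],"yaw":-69,"gripper":7},{"slide":[14.9,23.4,3.9],"yaw":-72,"gripper":7},{"slide":[14.9,23.4,3.9],"yaw":-72,"gripper":7}]' 80
python3 -m jog '[{"slide":[0,0,0],"yaw":0,"gripper":7},{"slide":[0,0,0],"yaw":0,"gripper":7}]'
python3 - <<'E'
from h import *
c=shot();wmeasure(c);print(c["o"]["q"].round())
print(todo(.3945,.3195,.004,-119.2))
E
```

```text
time: 14.23
tool_pos: [0.3934, 0.3183, 0.0981]
tcp_rot: [180.0, -0.2, -119.1]
contact_force: [-0.9, -0.0, -0.1]
gripper_width: 0.0701
grasp_force: 0.0
time: 14.4
tool_pos: [0.3941, 0.3183, 0.099]
tcp_rot: [180.0, -0.1, -119.4]
contact_force: [-0.5, -0.3, -0.2]
gripper_width: 0.0696
grasp_force: 0.0
copper [17. 18.] 246 z 0.049 [552.3   2.5] [50.  15.3] -62.2 [0.5504 0.0089 0.0492]
copper [315. 185.] 3061 z 0.03 [391.1 314. ] [84.9 30.5] 60.2 [0.3838 0.2997 0.0294]
copper [164. 290.] 145 z 0.028 [557.5 313.5] [35.6 16.6] -45.5 [0.5546 0.3161 0.0265]
copper [  2. 309.] 80 z 0.053 [841.2 229.6] [78.9 16.1] 16.9 [0.833  0.2267 0.0518]
copper [ 19. 346.] 146 z 0.127 [710.4 260.5] [27.9 13.5] 31.6 [0.7072 0.2599 0.1265]
copper [629. 395.] 62 z 0.035 [ -74.3 1193.7] [122.9  17. ] -51.2 [-0.0782  1.2017  0.034 ]
yellow [ 5. 45.] 119 z 0.06 [553.9  38.4] [51.3 11. ] 88.4 [0.554  0.038  0.0591]
ribs [33. 80.] 76 z 0.045 [548.6  87.1] [17.2  5.4] 83.4 [0.5489 0.0871 0.0431]
ribs [21. 95.] 57 z 0.044 [572.8  86.5] [12.6  9.5] -38.4 [0.5734 0.085  0.0426]
ribs [226. 273.] 153 z 0.144 [421.  291.9] [6.4 4.7] -76.7 [0.4213 0.2915 0.1427]
ribs [410. 273.] 158 z 0.144 [354.6 329.6] [6.3 4.9] 18.3 [0.354  0.3294 0.1424]
ribs [ 41. 336.] 700 z 0.094 [705.4 254.3] [42.6 25.6] -88.5 [0.7039 0.2546 0.0987]
rim [531.6  93.4] [198.9  32.1] -11.0 368
[-56.  11.  13. 111.  -3.  58. 109.]
('slide', [-0.12, 0.02, 9.53], 'yaw', np.float64(-0.2))
```

```bash
python3 -m jog '[{"slide":[-0.1,0,2],"yaw":0,"gripper":7},{"slide":[-0.1,0,5],"yaw":0,"gripper":6.5},{"slide":[-0.1,0,8],"yaw":0,"gripper":6},{"slide":[-0.1,0,9.2],"yaw":0,"gripper":5},{"slide":[-0.1,0,9.5],"yaw":0,"gripper":4},{"slide":[-0.1,0,9.5],"yaw":0,"gripper":2},{"slide":[-0.1,0,9.5],"yaw":0,"gripper":2},{"slide":[-0.1,0,9.5],"yaw":0,"gripper":2},{"slide":[-0.1,0,9.5],"yaw":0,"gripper":2},{"slide":[-0.1,0,9.5],"yaw":0,"gripper":2}]' 80
python3 go.py .4827 -.0034 .12 168.7
```

```text
time: 15.28
tool_pos: [0.3949, 0.32, 0.0053]
tcp_rot: [-180.0, 0.1, -119.2]
contact_force: [0.1, -0.1, -4.6]
gripper_width: 0.0288
grasp_force: 79.7
('slide', [23.91, -23.46, -11.49], 'yaw', np.float64(72.1))
```

```bash
python3 -m jog '[{"slide":[0,0,-2],"yaw":0,"gripper":2},{"slide":[0,0,-6],"yaw":5,"gripper":2},{"slide":[2.5,-2.4,-9.5],"yaw":11,"gripper":2},{"slide":[5,-4.9,-11.5],"yaw":18,"gripper":2},{"slide":[7.7,-7.5,-11.5],"yaw":25,"gripper":2},{"slide":[10.4,-10.2,-11.5],"yaw":32,"gripper":2},{"slide":[13.1,-12.8,-11.5],"yaw":39,"gripper":2},{"slide":[15.8,-15.5,-11.5],"yaw":46,"gripper":2},{"slide":[18.5,-18.1,-11.5],"yaw":53,"gripper":2},{"slide":[21,-20.6,-11.5],"yaw":60,"gripper":2},{"slide":[23.2,-22.7,-11.5],"yaw":67,"gripper":2},{"slide":[23.9,-23.5,-11.5],"yaw":72,"gripper":2}]' 80
python3 -m jog '[{"slide":[0,0,0],"yaw":0,"gripper":2},{"slide":[0,0,0],"yaw":0,"gripper":2},{"slide":[0,0,0],"yaw":0,"gripper":2}]' 80
python3 go.py .4822 -.0034 .0125 168.7
```

```text
time: 16.28
tool_pos: [0.4835, -0.0088, 0.1203]
tcp_rot: [-180.0, 0.1, 168.1]
contact_force: [-0.9, -0.1, -5.3]
gripper_width: 0.0288
grasp_force: 80.5
time: 16.53
tool_pos: [0.4828, -0.0026, 0.1198]
tcp_rot: [180.0, -0.0, 168.9]
contact_force: [-0.4, -0.0, -6.0]
gripper_width: 0.0287
grasp_force: 80.4
('slide', [0.04, -0.1, 10.73], 'yaw', np.float64(0.2))
```

```bash
python3 -m jog '[{"slide":[0,-0.1,2],"yaw":0,"gripper":2},{"slide":[0,-0.1,5],"yaw":0,"gripper":2},{"slide":[0,-0.1,8],"yaw":0,"gripper":2},{"slide":[0,-0.1,9.5],"yaw":0,"gripper":2},{"slide":[0,-0.1,10.3],"yaw":0,"gripper":2},{"slide":[0,-0.1,10.7],"yaw":0,"gripper":2},{"slide":[0,-0.1,11],"yaw":0,"gripper":2},{"slide":[0,-0.1,11],"yaw":0,"gripper":2},{"slide":[0,-0.1,11],"yaw":0,"gripper":2}]' 80
```

```text
time: 17.28
tool_pos: [0.4836, -0.0043, 0.0106]
tcp_rot: [179.9, 0.1, 168.8]
contact_force: [0.2, 0.8, -4.3]
gripper_width: 0.0288
grasp_force: 80.2
```

```bash
python3 -m jog '[{"slide":[0,0,0.1],"yaw":0,"gripper":2},{"slide":[0,0,0.15],"yaw":0,"gripper":2},{"slide":[0,0,0.15],"yaw":0,"gripper":2}]' 80
```

```text
time: 17.53
tool_pos: [0.4837, -0.0044, 0.0093]
tcp_rot: [179.9, 0.1, 168.8]
contact_force: [-1.4, -0.1, 5.1]
gripper_width: 0.0288
grasp_force: 81.8
```

On the floor; release and rise.

```bash
python3 -m jog '[{"slide":[0,0,0],"yaw":0,"gripper":3.2},{"slide":[0,0,0],"yaw":0,"gripper":4},{"slide":[0,0,0],"yaw":0,"gripper":4},{"slide":[0,0,-2],"yaw":0,"gripper":4},{"slide":[0,0,-6],"yaw":0,"gripper":4},{"slide":[0,0,-10],"yaw":0,"gripper":4.5},{"slide":[0,0,-13],"yaw":0,"gripper":5},{"slide":[0,0,-13],"yaw":0,"gripper":7},{"slide":[0,0,-13],"yaw":0,"gripper":7}]' 80
python3 - <<'E'
from h import *
c=shot();wmeasure(c);print(c["o"]["q"].round())
print(todo(.5675,.342,.10,83.4))
E
```

```text
time: 18.28
tool_pos: [0.4841, -0.0043, 0.14]
tcp_rot: [179.9, 0.2, 168.8]
contact_force: [-0.5, -0.4, -0.4]
gripper_width: 0.0696
grasp_force: 0.0
copper [245. 194.] 3414 z 0.035 [469.6 -63.7] [95.6 30.1] -14.4 [ 0.4669 -0.0628  0.0345]
copper [313. 214.] 1340 z 0.035 [496.6  -6.3] [66.5 29. ] -11.2 [ 0.4952 -0.0094  0.0345]
copper [599. 210.] 503 z 0.03 [567.4 339.8] [67.3 29.6] 83.5 [0.5654 0.3346 0.0295]
copper [421. 261.] 52 z 0.055 [559.1  82. ] [9.9 1.5] 79.9 [0.559  0.0815 0.0554]
copper [316. 263.] 658 z 0.054 [536.  -18.7] [113.2  64.5] 45.7 [ 0.5386 -0.0196  0.0537]
copper [ 82. 287.] 119 z 0.037 [ 536.7 -343.1] [104.8  23.6] 83.8 [ 0.5393 -0.313   0.0357]
copper [261. 305.] 680 z 0.035 [590.8 -81.5] [69.3 29.5] -8.5 [ 0.5831 -0.0815  0.0343]
copper [ 94. 310.] 149 z 0.037 [ 569.7 -340.1] [108.5  27.6] 83.9 [ 0.5736 -0.3185  0.036 ]
copper [576. 370.] 139 z 0.13 [714. 254.] [25.2 23.7] -81.5 [0.7137 0.253  0.1291]
copper [558. 370.] 85 z 0.053 [785.1 281. ] [140.8  16. ] 36.7 [0.8215 0.3078 0.0535]
copper [185. 377.] 88 z 0.038 [ 688.2 -219.2] [40.1  8.1] 39.8 [ 0.6882 -0.219   0.0364]
copper [177. 388.] 385 z 0.041 [ 708.2 -243.7] [55.2 37.1] -46.6 [ 0.7059 -0.242   0.0401]
yellow [272. 277.] 197 z 0.06 [534.5 -53. ] [36.4  5.9] 79.8 [ 0.5349 -0.0529  0.0595]
yellow [371. 276.] 144 z 0.06 [525.3  34. ] [57.3 25.5] -11.4 [0.5497 0.0289 0.0613]
ribs [429. 252.] 81 z 0.045 [549.7  87.5] [16.5  4.9] 77.6 [0.5489 0.0866 0.0434]
ribs [218. 252.] 85 z 0.044 [ 511.3 -100.3] [16.7  4.6] 73.9 [ 0.5112 -0.1004  0.0435]
ribs [566. 350.] 470 z 0.096 [712.  249.1] [39.2 29.9] -31.5 [0.7074 0.2479 0.1003]
ribs [  4. 328.] 45 z 0.058 [ 616. -616.] [33.  15.6] -47.6 [ 0.6133 -0.6141  0.0575]
ribs [ 15. 356.] 219 z 0.059 [ 678.4 -675.1] [133.2  49.5] -87.8 [ 0.6785 -0.6446  0.0582]
rim [576.9 -39.1] [393.5 256.4] -25.4 4577
[-39.   5.  36. 113.  -4.  63.  77.]
('slide', [-1.53, 35.62, 3.89], 'yaw', np.float64(85.4))
```

```bash
python3 -m jog '[{"slide":[-0.1,2.5,-1],"yaw":7,"gripper":5.5},{"slide":[-0.3,6,-1],"yaw":14,"gripper":5.5},{"slide":[-0.4,9.5,0],"yaw":21,"gripper":5.5},{"slide":[-0.6,13,0],"yaw":28,"gripper":5.5},{"slide":[-0.7,16.5,1],"yaw":35,"gripper":5.5},{"slide":[-0.9,20,1],"yaw":42,"gripper":5.5},{"slide":[-1,23.5,2],"yaw":49,"gripper":5.5},{"slide":[-1.1,27,2],"yaw":56,"gripper":5.5},{"slide":[-1.3,30.5,3],"yaw":63,"gripper":5.5},{"slide":[-1.4,33.5,3.5],"yaw":70,"gripper":5.5},{"slide":[-1.5,35.2,3.9],"yaw":77,"gripper":5.5},{"slide":[-1.5,35.6,3.9],"yaw":84,"gripper":5.5}]' 80
python3 -m jog '[{"slide":[0,0,0],"yaw":1.4,"gripper":5.5},{"slide":[0,0,0],"yaw":1.4,"gripper":5.5},{"slide":[0,0,0],"yaw":1.4,"gripper":5.5}]'
python3 - <<'E'
from h import *
c=shot();cv2.imwrite("pics/w7.png",c["color"]);wmeasure(c);print(c["o"]["q"].round())
print(todo(.5675,.342,.004,83.4))
E
```

```text
time: 19.33
tool_pos: [0.5652, 0.3452, 0.0955]
tcp_rot: [-179.8, 0.1, 84.7]
contact_force: [-0.7, -0.0, -0.4]
gripper_width: 0.0552
grasp_force: 0.0
time: 19.58
tool_pos: [0.5669, 0.3401, 0.0985]
tcp_rot: [-180.0, 0.1, 83.5]
contact_force: [-0.4, -0.5, -0.5]
gripper_width: 0.0549
grasp_force: 0.0
copper [320. 210.] 3289 z 0.03 [567.8 342. ] [68.1 30.1] 83.4 [0.5676 0.3433 0.0294]
copper [633. 225.] 324 z 0.053 [898.  292.6] [45.7 28. ] -65.1 [0.8971 0.2936 0.0522]
copper [597. 234.] 838 z 0.053 [828.9 294.5] [55.4 40.4] -1.0 [0.8269 0.2961 0.0521]
copper [573. 316.] 421 z 0.129 [717.2 257.2] [27.7 21.1] -49.3 [0.7161 0.2576 0.1293]
copper [621. 260.] 73 z 0.051 [898.8 250.8] [38.3  8.5] 19.5 [0.8956 0.2507 0.0487]
copper [621. 281.] 546 z 0.053 [908.5 220.2] [54.1 53.3] -65.1 [0.9071 0.2216 0.0521]
copper [601. 332.] 410 z 0.053 [908.1 140.8] [54.6 53.7] -83.3 [0.9074 0.1418 0.0521]
ribs [74. 53.] 993 z 0.085 [422.2 486.8] [72.9 67.4] -23.6 [0.4261 0.4834 0.0843]
ribs [588. 174.] 915 z 0.06 [790.9 329.6] [245.   83.4] 69.6 [0.7953 0.3551 0.0595]
ribs [615. 158.] 5198 z 0.064 [837.2 370.8] [100.8  91.4] 90.0 [0.8259 0.3707 0.0634]
ribs [248. 260.] 78 z 0.128 [535.4 355.9] [4.7 1.7] 1.3 [0.5353 0.3558 0.1262]
ribs [512. 299.] 704 z 0.102 [712.2 263.7] [30.4 17.9] 27.7 [0.7103 0.2638 0.1034]
ribs [240. 287.] 63 z 0.141 [535.6 354.2] [4.8 4.8] 89.1 [0.5361 0.3544 0.1397]
ribs [395. 287.] 62 z 0.14 [597.  347.5] [5.9 3.3] 48.3 [0.5971 0.3474 0.1396]
ribs [609. 339.] 134 z 0.06 [932.8 126.8] [145.5  71.6] 50.9 [0.9299 0.1257 0.0595]
[-61.  33.  36.  88. -20.  66. -27.]
('slide', [0.19, 0.02, 9.49], 'yaw', np.float64(0.1))
```

View pics/w7.png

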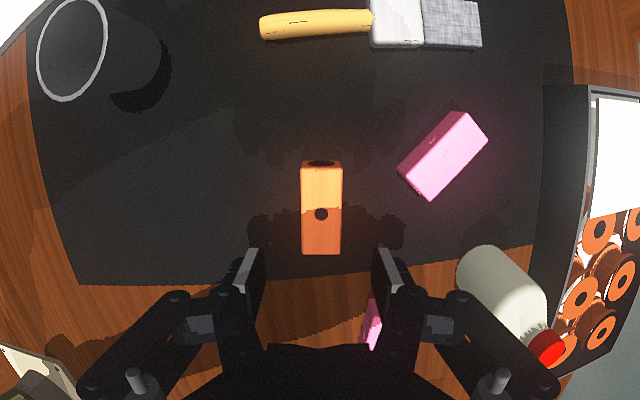

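The short copper sleeve is at (321,208) between the fingers, with the pink one clear at (443,155). I'll grip it.

```bash
python3 -m jog '[{"slide":[0.2,0.05,2],"yaw":0,"gripper":5.5},{"slide":[0.2,0.05,5],"yaw":0,"gripper":5.5},{"slide":[0.2,0.05,8],"yaw":0,"gripper":5.5},{"slide":[0.2,0.05,9.2],"yaw":0,"gripper":5},{"slide":[0.2,0.05,9.5],"yaw":0,"gripper":4},{"slide":[0.2,0.05,9.5],"yaw":0,"gripper":2},{"slide":[0.2,0.05,9.5],"yaw":0,"gripper":2},{"slide":[0.2,0.05,9.5],"yaw":0,"gripper":2},{"slide":[0.2,0.05,9.5],"yaw":0,"gripper":2},{"slide":[0.2,0.05,9.5],"yaw":0,"gripper":2}]' 80
python3 - <<'E'
from h import *
a=np.radians(-11.3);c=np.array([.5436,-.0096]);t=c+Ro.from_euler("z",a).as_matrix()[:2,:2]@[.0615,.02];print(t,todo(*t,.12,168.7))
E
```

```text
time: 20.47
tool_pos: [0.5679, 0.3438, 0.005]
tcp_rot: [180.0, -0.0, 83.4]
contact_force: [-0.4, -0.9, -4.7]
gripper_width: 0.0285
grasp_force: 79.6
[ 0.60782672 -0.00203839] ('slide', [-33.89, 7.96, -11.52], 'yaw', np.float64(-85.3))
```

```bash
python3 -m jog '[{"slide":[0,0,-2],"yaw":0,"gripper":2},{"slide":[0,0,-6],"yaw":-6,"gripper":2},{"slide":[-2.5,0.6,-9.5],"yaw":-13,"gripper":2},{"slide":[-6,1.4,-11.5],"yaw":-20,"gripper":2},{"slide":[-9.7,2.3,-11.5],"yaw":-27,"gripper":2},{"slide":[-13.4,3.1,-11.5],"yaw":-34,"gripper":2},{"slide":[-17.2,4,-11.5],"yaw":-41,"gripper":2},{"slide":[-21,4.9,-11.5],"yaw":-48,"gripper":2},{"slide":[-24.7,5.8,-11.5],"yaw":-55,"gripper":2},{"slide":[-28.3,6.7,-11.5],"yaw":-62,"gripper":2},{"slide":[-31.5,7.4,-11.5],"yaw":-69,"gripper":2},{"slide":[-33.9,8,-11.5],"yaw":-76,"gripper":2}]' 80
python3 -m jog '[{"slide":[0,0,0],"yaw":-6,"gripper":2},{"slide":[0,0,0],"yaw":-9.3,"gripper":2},{"slide":[0,0,0],"yaw":-9.3,"gripper":2},{"slide":[0,0,0],"yaw":-9.3,"gripper":2}]' 80
python3 go.py .6078 -.002 .0115 168.7
```

```text
time: 21.47
tool_pos: [0.6078, -0.0066, 0.1199]
tcp_rot: [-180.0, 0.1, 159.5]
contact_force: [-0.1, -0.1, -4.1]
gripper_width: 0.0283
grasp_force: 80.2
time: 21.8
tool_pos: [0.6079, -0.0023, 0.1195]
tcp_rot: [180.0, 0.0, 168.5]
contact_force: [-0.0, 0.4, -5.1]
gripper_width: 0.0289
grasp_force: 80.2
('slide', [0.02, 0.03, 10.8], 'yaw', np.float64(-0.2))
```

```bash
python3 -m jog '[{"slide":[0,0,2],"yaw":0,"gripper":2},{"slide":[0,0,5],"yaw":0,"gripper":2},{"slide":[0,0,8],"yaw":0,"gripper":2},{"slide":[0,0,9.5],"yaw":0,"gripper":2},{"slide":[0,0,10.3],"yaw":0,"gripper":2},{"slide":[0,0,10.7],"yaw":0,"gripper":2},{"slide":[0,0,11],"yaw":0,"gripper":2},{"slide":[0,0,11],"yaw":0,"gripper":2},{"slide":[0,0,11],"yaw":0,"gripper":2}]' 80
```

```text
time: 22.55
tool_pos: [0.6088, -0.0023, 0.0104]
tcp_rot: [180.0, 0.1, 168.6]
contact_force: [-1.6, 0.3, -4.6]
gripper_width: 0.0284
grasp_force: 80.2
```

```bash
python3 -m jog '[{"slide":[0,0,0.1],"yaw":0,"gripper":2},{"slide":[0,0,0.15],"yaw":0,"gripper":2},{"slide":[0,0,0.15],"yaw":0,"gripper":2}]' 80
```

```text
time: 22.8
tool_pos: [0.6089, -0.0023, 0.0094]
tcp_rot: [179.9, 0.1, 168.6]
contact_force: [-3.1, 0.8, 6.0]
gripper_width: 0.0286
grasp_force: 81.6
```

```bash
python3 -m jog '[{"slide":[0,0,0],"yaw":0,"gripper":3.2},{"slide":[0,0,0],"yaw":0,"gripper":4},{"slide":[0,0,0],"yaw":0,"gripper":4},{"slide":[0,0,-2],"yaw":0,"gripper":4},{"slide":[0,0,-6],"yaw":0,"gripper":4},{"slide":[0,0,-10],"yaw":0,"gripper":4.5},{"slide":[0,0,-14],"yaw":0,"gripper":5},{"slide":[-3,0,-18],"yaw":0,"gripper":5},{"slide":[-6,0,-20],"yaw":0,"gripper":5},{"slide":[-6,0,-20],"yaw":0,"gripper":5},{"slide":[-6,0,-20],"yaw":0,"gripper":5}]' 80
python3 - <<'E'
from h import *
c=shot();s=shot("scene");wmeasure(c)
cv2.imwrite("pics/w8.png",np.hstack([c["color"][:,100:500],cv2.resize(s["color"][160:280,250:370],(400,400))]))
E
```

```text
time: 23.72
tool_pos: [0.6686, -0.0148, 0.2092]
tcp_rot: [180.0, 0.2, 168.6]
contact_force: [-0.1, 0.0, -1.0]
gripper_width: 0.05
grasp_force: 0.0
copper [232.  27.] 1357 z 0.036 [487.3 -67.8] [59.9 29.7] -13.9 [ 0.489  -0.068   0.0344]
copper [244.  66.] 77 z 0.059 [532.8 -68.6] [72.1  7.7] 76.2 [ 0.5354 -0.0655  0.0596]
copper [239. 123.] 1613 z 0.035 [591.3 -82.1] [67.2 29. ] -7.9 [ 0.591  -0.0817  0.0344]
copper [ 84. 132.] 60 z 0.035 [ 542.2 -294.2] [24.1  3.7] 8.9 [ 0.5425 -0.2941  0.0328]
copper [ 92. 158.] 52 z 0.037 [ 577.8 -289. ] [22.4  3.7] 6.5 [ 0.5778 -0.2895  0.0354]
copper [585. 202.] 273 z 0.13 [715.5 254.6] [25.  24.5] 87.5 [0.7155 0.2539 0.1295]
copper [146. 248.] 913 z 0.041 [ 707.8 -243.6] [53.6 53.2] -17.0 [ 0.7075 -0.2424  0.0401]
copper [552. 275.] 1043 z 0.053 [865.7 298.9] [141.4  56.2] 0.6 [0.8633 0.2995 0.0522]
copper [515. 271.] 731 z 0.053 [824.7 221.7] [84.7 53.1] -24.7 [0.8278 0.2201 0.0523]
copper [489. 265.] 89 z 0.023 [819.4 190.1] [76.3 16.7] 22.2 [0.8311 0.193  0.0222]
copper [467. 279.] 670 z 0.053 [822.4 145.7] [57.7 53. ] -38.6 [0.8222 0.1436 0
[... 736 characters left out ...]
045 [551.3  87. ] [16.1  7.2] 84.9 [0.5509 0.0872 0.0429]
ribs [205.  57.] 97 z 0.044 [ 513.2 -101. ] [17.5  7.7] 74.8 [ 0.5132 -0.1005  0.0426]
ribs [394.  75.] 100 z 0.045 [574.7  82.2] [16.5  6.5] 77.2 [0.5749 0.0821 0.0429]
ribs [205.  78.] 91 z 0.044 [ 536.5 -105.3] [15.6  7.4] 78.7 [ 0.5371 -0.1053  0.0429]
ribs [546. 184.] 398 z 0.101 [713.1 250.1] [33.8 27. ] -27.1 [0.7115 0.2465 0.1021]
ribs [514. 246.] 610 z 0.06 [786.3 259.3] [342.6  43.7] -83.3 [0.7885 0.2186 0.0597]
ribs [588. 266.] 3329 z 0.064 [872.6 329.8] [202.3 163.4] -90.0 [0.8645 0.3658 0.0634]
ribs [  4. 260.] 44 z 0.059 [ 694.8 -614.6] [34.1 15.6] -40.9 [ 0.6928 -0.6144  0.0577]
rim [570.4 -14.7] [227.2 206.8] 78.6 4588
```

View pics/w8.png

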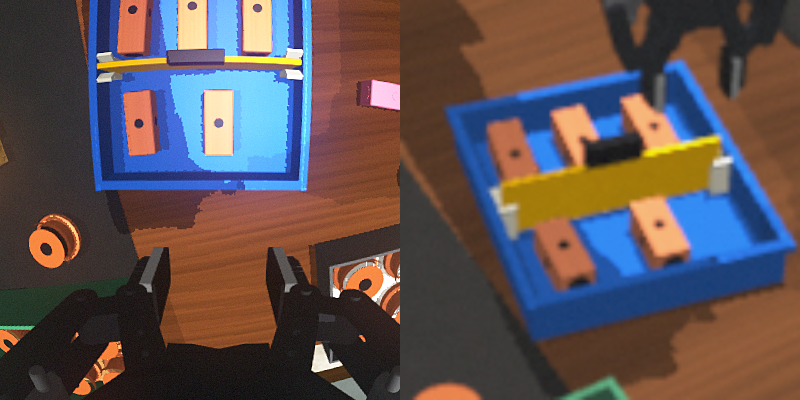

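The picture shows the divider home, three long sleeves in the row at the top (x=135, 193 and 257) and two short ones below (x=140 and 218). All lie flat and roughly parallel, and the gripper is clear.

```bash
python3 -c "
from workcell import env
print(env.sign_off())"
```

```text
the job is handed in; nothing more can be done
None
```

The job is done and handed in at about 24 s: the divider is fully home, both long sleeves lie flat in the long row and the short sleeve in the short row, and the rest was left untouched.

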